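Load a driver board into a spring board vice

ROBOT

A 6-joint arm with a two-finger parallel gripper is mounted at the origin on the work surface; the furniture and walls round the work are solid. World frame = base frame: x ahead of the robot, y to its left, z up, the work surface at z = 0. Lengths are in m, angles in degrees, forces in N, time in s.
With the tool pointing down it reaches from about 0.4 to 0.825 m from the base axis. Payload 7 kg.
Tool frame: the origin (TCP) lies on the centre line of the jaws, within the pads' length; the fingertips stand 19 mm ahead of it and the grasp point (between the pads) is the TCP; z points along the fingers, y is the line along which they close (so a half turn about z gives the same grasp; the last joint's range is limited). The gripper opens to 88 mm and grips with 3 to 60 N. Pads are 19 mm wide; open, the fingers measure 130 mm over their backs; the gripper's body (78 mm by 193 mm) begins 47 mm behind the grasp point.
Start: joints at [89.616, 20.546, 0.682, 0, -70.136, -16.507], TCP at [0.196, 0.646, 0.246] pointing down, gripper open.
Joint ranges: [-176.03, 176.03], [-82.01, 121.73], [-58.28, 71.71], [-173.87, 95.51], [-174.79, -0.11], [-173.66, 173.66]. Speed limits (degrees/s): [136.94, 136.94, 172.46, 180, 180, 180].

INTERFACE

Orientations are given as [roll, pitch, yaw] about the fixed x, y, z axes, in that order (R = Rz(yaw) Ry(pitch) Rx(roll)).
In Python, from plant import get_state, capture, close_job gives the robot as it stands.
- The arm moves only by the tool apply_moves, never from a script. Its argument "targets" is a list of rows, each a list of 7 numbers: the opening, from 0 (shut) to 1 (fully open), then the shift along the tool's x, y, z normalised to -1 to 1, where 1 is 1000 mm, then the turn, a rotation vector about the tool's x, y, z normalised to -1 to 1, where 1 is 90 degrees. In form: [[claw, tx, ty, tz, ax, ay, az], ...]. A call has 1 to 20 rows; each row shifts and turns the commanded pose from where the row before left it, along the tool's axes as they then stand; what a row does not reach is not made up. A row lasts 1/12 s, in which the tool goes at most 41.7 mm and 7.16 degrees, less where a joint would pass 70% of its speed; a pose out of reach is approached as far as the arm can. A call with a number of a shift or a turn outside -1 to 1 is refused whole. A call with a gripper value outside its range is refused whole. The fingers move at their own pace and stop on an object; "newtons" is the grip in N (left out, the last holds). Time passes only in rows, so rows that do not move let the fingers close. It gives the time, the measured TCP pose, the force, the opening and the grip force at its end, in the units of the state.
- get_state(): the state, without advancing time (a new reading comes with each control period).
- capture(name): name is "side" or "top" or "wrist"; returns a dict with "frame" (420x560x3 uint8, red, green, blue), "range_z" (420x560 float32, m along the optical axis (not along the pixel's ray), 0 where there is no reading), "camera_matrix" (3x3 intrinsics, pixels), "T" (4x4, takes a point from camera to world coordinates). Camera axes: x right, y down, z forward; pixel columns grow to the right and rows downward; lengths in m; the calibration is good to about 2 mm. The wrist camera is an equidistant fisheye: a pixel r from the principal point sees the ray r / f radians off the axis. A picture is of the moment at which its call begins.
- close_job(): hands the job in; it is judged then, once.
The state is a dict: "time_s": time; "joints": joint angles; "qd": joint speeds; "joint_torque": joint torques, N m; "tcp_pos": TCP position; "eef_rot": TCP orientation; "contact_force": force on the tool from outside, world axes, zero at the start; "moment": the same for the moment, N m; "gripper_width": finger opening in m; "gripper_force": force on a finger pad.
Only numpy, scipy, OpenCV 4.12 (cv2) and the standard library are available. Lean on these libraries where they do the work, as an engineer would, in place of code of your own. Each camera call takes 0.05 s, during which the arm holds its last target. There are 200 camera calls.

TASK

Clamp the circuit board in the spring board vice: hold it by its heat sink, tilt it and push one edge gently into the groove of the long-travel sprung jaw, lower the other edge behind the lip of the opposite jaw, and let go so that the springs centre it. It must end level, with its two short edges down in both jaw grooves and square and midway across the jaws' width. Press only lightly, do not drive the jaw hard against its end stop, and leave the cup, bottle and tape roll where they are.

Things in the scene. Friction and masses are not known exactly. Their poses are not given: they have to be found in the camera images.
- board_sink (a point): Centre of the finned aluminium heat sink on the loose circuit board: 20 mm wide (x), 44 mm long (y), 34 mm tall (z), standing on the middle of the board's top; grip it across its 20 mm width. The point is 21 mm above the board's underside. z points up out of the heat sink. Board and heat sink move as one.
- board: The circuit board: tan flat plate 64 x 110 x 4 mm (x, y, z), 0.1 to 0.21 kg, long axis y, lying on the belt with the heat sink up; origin at the centre of its underside. Small components up to 8 mm tall stand on its top, clear of its short edges by 15 mm or more. Either short edge may go into either jaw.
- holder: Base plate of the spring board vice, fixed to the belt: grey, 74 x 240 x 12 mm (x, y, z), origin at the centre of its underside, z up. A carriage with two black jaws that face each other along y is clamped on it, shifted by an unmeasured -19 to +19 mm along y. Both jaw springs: 1.8 N preload plus 0.6 N per mm, damping 0.1 N per mm/s. End blocks behind the jaws are 42 mm high.
- long_jaw (a point): Nominal middle of the end face of the long-travel jaw's groove (at +y of the plate), on the ledge's top 44 mm above the belt; the true face is off by the carriage's shift. The jaw pushes back 15 mm to +y, then hits a hard stop (11 N just before it). Ledge reaches 10 mm inward from the face; upper lip 5 mm inward, underside 51, top 57 mm above the belt. Jaw 60 mm wide (x).
- short_jaw (a point): The same for the opposite jaw at -y, 104 mm away and of the same shape, which pushes back only 5 mm to -y. To drop the level board past its lip, the long jaw must be held pushed back 11 mm or more (8.4 N or more). Released, the board lies on both ledges with each jaw pushed back about 3 mm and the heat sink's centre 65 mm above the belt.
- cup_mid (a point): Centre of the small green parts cup, 70 mm wide, 45 mm high; a bystander, to be left where it is.
- bottle_mid (a point): Centre of the white varnish bottle with a red spout, 43 mm wide, 120 mm high; a bystander, to be left where it is.
- tape_mid (a point): Centre of the yellow tape roll lying flat, 62 mm wide, 12 mm high; a bystander, to be left where it is.
There are look-alikes about, which are no part of the job. There is more than one size of the board; the one meant has the size given above.

How it is judged (in metres and radians):
On the way:
1. the board, tilted, is pushed with one edge against the jaw's spring (contact force between board and holder above 3 N and angle between board_sink's own z axis and vertical above 0.05 rad and z of board_sink in the frame of holder above 0.06 m), for 0.1 s.
At the end, for the whole second after the job is handed in: The board sits in both jaw grooves: its heat-sink centre 65 mm above the vice's underside within 2.8 mm, within 23 mm of the plate's middle along y (the carriage's offset included) and within 10 mm along x, level within 0.035 rad, square with the vice within 0.07 rad, and at rest (z of board_sink in the frame of holder between 0.0622 and 0.0678 m and angle between board_sink's own z axis and vertical below 0.035 rad and y of board_sink in the frame of holder between -0.023 and 0.023 m and x of board_sink in the frame of holder between -0.01 and 0.01 m and angle between the y axis of board_sink and the y axis of holder, either way round below 0.07 rad and linear speed of board below 0.01 m/s); the robot touches nothing.
It fails at once if the board, still tilted by more than 0.1 rad, is pressed against the vice with more than 24 N (the jaw driven against its stop) (contact force between board and holder above 24 N and angle between board_sink's own z axis and vertical above 0.1 rad).
It fails at once if the board is pressed against the vice with more than 35 N (contact force between board and holder above 35 N).
It fails at once if the gripper or arm presses on the vice itself with more than 15 N (contact force between any of the fingers, the arm and holder above 15 N).
It fails at once if the cup, bottle or tape roll is moved more than 20 mm (distance of any of cup_mid, bottle_mid, tape_mid from where it was at the start of the episode above 0.02 m).
It also fails if it takes over 51 s, if anything falls off the work surface, if the arm or the gripper's body presses on something with over 40 N, if the wrist force passes 120 N, or if a joint passes its speed limit or range.

## Working session

There is one attempt and no reset: what is moved stays moved. The work goes in short steps, Python scripts to look and compute and a tool call to move; the robot and the scene stay as the last step left them, time stands still between calls to the robot, and variables do not carry over. Pictures are saved under pics/ and viewed, at most 10 in all, crops included, and the job is handed in when it is done.

Besides the shell and the picture viewer there is one more tool, called after ">>>" as name([rows], argument=value, ...), one row to a line, values as JSON. apply_moves: Moves the arm, as the interface text tells. Scaled input: -1 to 1 covers 1000 mm each way for a shift and 90 degrees each way for a turn. Its arguments: {"type":"object","properties":{"targets":{"type":"array","items":{"type":"array","items":{"type":"number"}}},"newtons":{"type":"number"}},"required":["targets"]}

```bash
mkdir -p pics; python3 - <<'E'
from plant import get_state, capture
import cv2,numpy as np
print(get_state())
for n in("top","side"):
    c=capture(n); cv2.imwrite(f"pics/{n}0.png",c["frame"][:,:,::-1]); np.savez(f"{n}0.npz",**c)
    print(n,c["camera_matrix"],c["T"].round(3))
E
```

```text
{'time_s': 0.0, 'joints': array([ 8.96159770e+01,  2.05910760e+01,  6.32569571e-01, -2.02142769e-02,
       -7.01357269e+01, -1.65078134e+01]), 'qd': array([0.01153393, 0.06622911, 0.01533423, 0.00544875, 0.0220036 ,
       0.03234889]), 'joint_torque': array([-5.86117621e-04, -5.82714844e+01,  2.93061876e+01,  6.99756280e+00,
        7.03525831e-03, -1.66162267e-04]), 'tcp_pos': array([0.19601115, 0.64542359, 0.24461727]), 'eef_rot': array([ 1.79904251e+02, -8.55930885e-03, -1.68987135e+01]), 'contact_force': array([ 0.80377495,  0.14698185, -0.72223972]), 'moment': array([ 0.0013984 , -0.0043958 , -0.04112935]), 'gripper_force': 0.0, 'gripper_width': 0.08776696391123437}
top [[519.48342274   0.         273.65399041]
 [  0.         519.48342274 213.6824703 ]
 [  0.           0.           1.        ]] [[-0.106 -0.973  0.205  0.246]
 [-0.994  0.104 -0.019  0.201]
 [-0.003 -0.206 -0.979  1.252]
 [ 0.     0.     0.     1.   ]]
side [[403.15321435   0.         274.63847638]
 [  0.         403.15321435 207.26323003]
 [  0.           0.           1.        ]] [[-0.997  0.03  -0.065  0.544]
 [ 0.07   0.58  -0.812  0.987]
 [ 0.013 -0.814 -0.58   0.649]
 [ 0.     0.     0.     1.   ]]
```

View pics/top0.png

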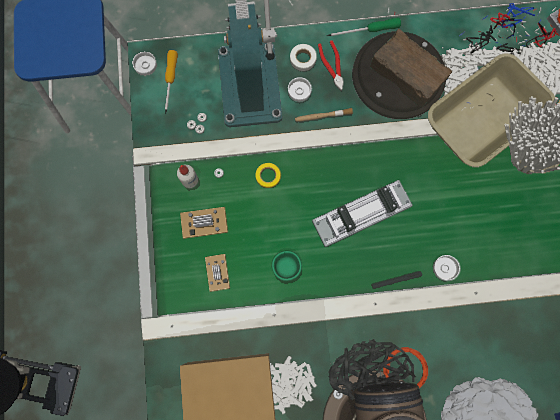

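View pics/side0.png

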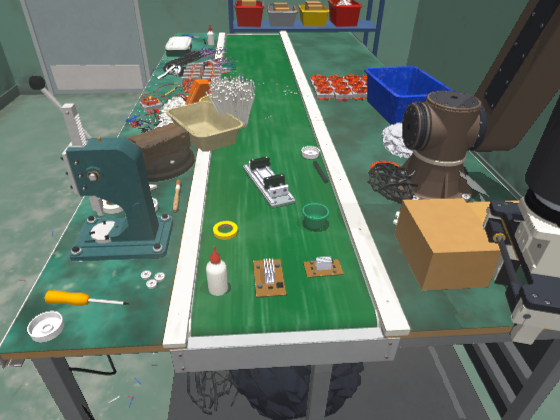

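The top view shows two tan boards, at (204,222), which looks about 110x64, and (217,272), which is smaller. The vice is at (362,213), the cup at (287,266), the tape at (268,175) and the bottle at (187,176). Next I'll measure these.

```bash
cat > h.py <<'E'
import numpy as np,cv2
def cloud(c):
    K=c["camera_matrix"];z=c["range_z"];v,u=np.mgrid[:z.shape[0],:z.shape[1]]
    P=np.stack([(u-K[0,2])/K[0,0]*z,(v-K[1,2])/K[1,1]*z,z],-1)
    return P@c["T"][:3,:3].T+c["T"][:3,3]
def plane(c,u,v,h):
    K=c["camera_matrix"];d=c["T"][:3,:3]@[(u-K[0,2])/K[0,0],(v-K[1,2])/K[1,1],1]
    o=c["T"][:3,3];return o+d*(h-o[2])/d[2]
E
python3 - <<'E'
from h import *
c=np.load("top0.npz");W=cloud(c);f=c["frame"]
hsv=cv2.cvtColor(f,cv2.COLOR_RGB2HSV)
print("belt z",np.median(W[190:240,240:300,2]), W[300,240],W[150,300])
belt=(hsv[...,0]>50)&(hsv[...,0]<85)&(hsv[...,1]>120)
for nm,(x0,y0,x1,y1),h in(("b1",(172,196,236,245),.004),("b2",(198,246,238,300),.004),("holder",(300,172,420,252),.012)):
    m=np.zeros(belt.shape,np.uint8);m[y0:y1,x0:x1]=~belt[y0:y1,x0:x1]
    m=cv2.morphologyEx(m,cv2.MORPH_OPEN,np.ones((3,3)))
    k=max(cv2.findContours(m,0,2)[0],key=cv2.contourArea)
    p=np.array([plane(c,u,v,h)[:2] for u,v in k[:,0]]).astype(np.float32)
    r=cv2.minAreaRect(p);print(nm,r,cv2.boxPoints(r).round(3).tolist())
    a=W[y0:y1,x0:x1];print(" zmax",np.percentile(a[...,2],[50,90,98,99.8]))
for nm,(x0,y0,x1,y1) in(("cup",(270,248,305,285)),("bottle",(175,160,200,190)),("tape",(254,160,283,190))):
    a=W[y0:y1,x0:x1].reshape(-1,3);a=a[a[:,2]>.007];print(nm,a.min(0).round(3),a.max(0).round(3))
cv2.imwrite("pics/hz.png",cv2.resize(f[165:255,300:420,::-1],None,fx=6,fy=6,interpolation=cv2.INTER_CUBIC))
E
```

```text
belt z 0.0006924711781749471 [ 0.30791805  0.27827312 -0.00187898] [0.66330589 0.09284156 0.00381734]
b1 ((0.5045709609985352, 0.3491002023220062), (0.06669633090496063, 0.11232253164052963), 1.8492286205291748) [[0.4690000116825104, 0.40400001406669617], [0.4729999899864197, 0.2919999957084656], [0.5400000214576721, 0.2939999997615814], [0.5360000133514404, 0.4059999883174896]]
 zmax [0.00224694 0.0088078  0.03773271 1.25238054]
b2 ((0.3786845803260803, 0.3266339600086212), (0.08622248470783234, 0.050960879772901535), 3.185673952102661) [[0.33399999141693115, 0.3499999940395355], [0.3370000123977661, 0.29899999499320984], [0.4230000078678131, 0.30399999022483826], [0.41999998688697815, 0.3540000021457672]]
 zmax [0.00184584 0.00695841 0.02903698 1.25238054]
holder ((0.48823270201683044, -0.04925113916397095), (0.07848552614450455, 0.265977144241333), 19.024105072021484) [[0.40799999237060547, 0.06400000303983688], [0.49399998784065247, -0.18799999356269836], [0.5690000057220459, -0.16200000047683716], [0.4819999933242798, 0.08900000154972076]]
 zmax [0.00191889 0.0330006  0.05791808 1.25238054]
cup [0.246 0.126 0.007] [0.414 0.201 1.252]
bottle [0.246 0.201 0.007] [0.633 0.411 1.252]
tape [0.246 0.152 0.007] [0.637 0.212 1.252]
```

View pics/hz.png

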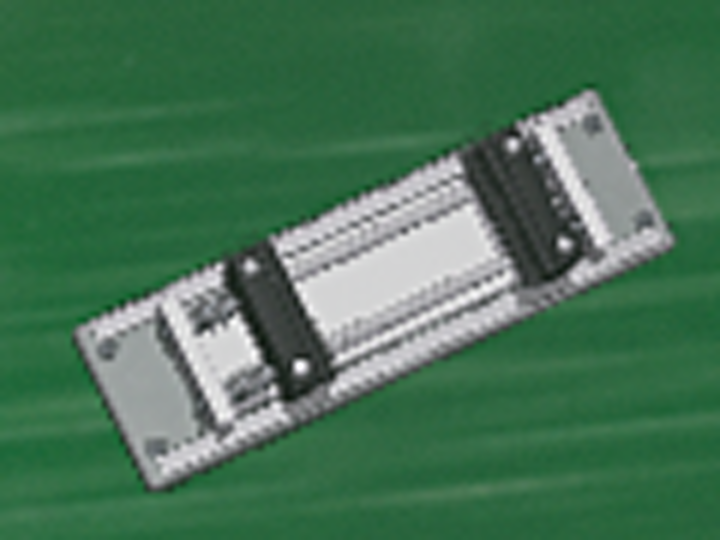

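The crop shows the vice's left (world +y) jaw with a large gap and visible springs behind it, so that is the long-travel jaw. The right jaw sits close to its block. Plate corners in the crop are about (75,330), (155,490), (675,240) and (595,90).

```bash
python3 - <<'E'
from h import *
c=np.load("top0.npz");
q=np.array([plane(c,300+u/6,165+v/6,.006)[:2] for u,v in((75,330),(155,490),(675,240),(595,90))])
m=q.mean(0);d=(q[0]+q[1]-q[2]-q[3]);print(m,np.degrees(np.arctan2(-d[0],d[1])),[np.linalg.norm(q[i]-q[i-1]) for i in range(4)])
for t,u,v in(("Lin",285,320),("Lin2",322,372),("jawL top mid",277,318),("jawR top mid",527,195)):
    p=plane(c,300+u/6,165+v/6,.057)[:2];a=np.arctan2(-d[0],d[1]);
    print(t,p,(p-m)@[np.cos(a),np.sin(a)],(p-m)@[-np.sin(a),np.cos(a)])
print("bottle",plane(c,187,182,.03),plane(c,183,170,.12),"cup",plane(c,287,266,.03),"tape",plane(c,268,175,.01),"sink",plane(c,203,221,.038))
E
```

```text
[ 0.4859922  -0.04127062] 19.228472528455242 [np.float64(0.23921853829285053), np.float64(0.07279941219750272), np.float64(0.23861967583614707), np.float64(0.07023643188825826)]
Lin [0.46657971 0.00624285] -0.002681635166638641 0.0512560553237908
Lin2 [ 0.44455858 -0.00529165] -0.027272993447782445 0.04761738733273865
jawL top mid [0.46770407 0.0092444 ] -0.0006314797410738341 0.05371986176731028
jawR top mid [ 0.50622732 -0.09537491] 0.001287773192294367 -0.05775011392277992
bottle [0.60279231 0.37838331 0.03      ] [0.60561014 0.3722964  0.12      ] cup [0.37328948 0.15890455 0.03      ] tape [0.60507959 0.17994214 0.01      ] sink [0.50038038 0.34622124 0.038     ]
```

```bash
cat >> h.py <<'E'
from scipy.spatial.transform import Rotation as Ro
from plant import get_state
def state():
    s=get_state();return np.array(s["tcp_pos"]),Ro.from_euler("xyz",s["eef_rot"],degrees=True),s
def Rdes(yaw,lean):  # yaw of board/vice frame, lean: body towards -y (deg)
    return Ro.from_euler("z",yaw,degrees=True)*Ro.from_euler("x",lean,degrees=True)*Ro.from_matrix(np.array([[0,-1,0],[-1,0,0],[0,0,-1.]]))
def plan(p,R,p0=None,R0=None,step=.035):
    """pure shift in the present tool frame, then turn; units of the moves"""
    a,b,_=state(); p0=a if p0 is None else p0; R0=b if R0 is None else R0
    d=R0.inv().apply(p-p0);n=max(1,int(np.ceil(np.linalg.norm(d)/step)))
    w=np.degrees((R0.inv()*R).as_rotvec());k=max(1,int(np.ceil(np.linalg.norm(w)/6.8)))
    print(f"shift {n} rows of",(d/n).round(4),"turn",k,"rows of",(w/90/k).round(4))
E
python3 - <<'E'
from h import *
plan(np.array([.503,.340,.20]),Rdes(2,30))
E
```

```text
shift 13 rows of [0.0294 0.0156 0.0035] turn 12 rows of [ 0.0173 -0.0241  0.0642]
```

>>> apply_moves([
  [1, 0.0294, 0.0156, 0.0035, 0, 0, 0],
  [1, 0.0294, 0.0156, 0.0035, 0, 0, 0],
  [1, 0.0294, 0.0156, 0.0035, 0, 0, 0],
  [1, 0.0294, 0.0156, 0.0035, 0, 0, 0],
  [1, 0.0294, 0.0156, 0.0035, 0, 0, 0],
  [1, 0.0294, 0.0156, 0.0035, 0, 0, 0],
  [1, 0.0294, 0.0156, 0.0035, 0, 0, 0],
  [1, 0.0294, 0.0156, 0.0035, 0, 0, 0],
  [1, 0.0294, 0.0156, 0.0035, 0, 0, 0],
  [1, 0.0294, 0.0156, 0.0035, 0, 0, 0],
  [1, 0.0294, 0.0156, 0.0035, 0, 0, 0],
  [1, 0.0294, 0.0156, 0.0035, 0, 0, 0],
  [1, 0.0294, 0.0156, 0.0035, 0, 0, 0],
])

```text
time_s: 1.18
tcp_pos: [0.5037, 0.3393, 0.1996]
eef_rot: [180.0, 0.0, -16.9]
contact_force: [0.0, 1.1, 0.1]
gripper_width: 0.0875
gripper_force: 0.0
```

>>> apply_moves([
  [1, 0, 0, 0, 0.0173, -0.0241, 0.0642],
  [1, 0, 0, 0, 0.0173, -0.0241, 0.0642],
  [1, 0, 0, 0, 0.0173, -0.0241, 0.0642],
  [1, 0, 0, 0, 0.0173, -0.0241, 0.0642],
  [1, 0, 0, 0, 0.0173, -0.0241, 0.0642],
  [1, 0, 0, 0, 0.0173, -0.0241, 0.0642],
  [1, 0, 0, 0, 0.0173, -0.0241, 0.0642],
  [1, 0, 0, 0, 0.0173, -0.0241, 0.0642],
  [1, 0, 0, 0, 0.0173, -0.0241, 0.0642],
  [1, 0, 0, 0, 0.0173, -0.0241, 0.0642],
  [1, 0, 0, 0, 0.0173, -0.0241, 0.0642],
  [1, 0, 0, 0, 0.0173, -0.0241, 0.0642],
  [1, 0, 0, 0, 0, 0, 0],
  [1, 0, 0, 0, 0, 0, 0],
])

```text
time_s: 2.35
tcp_pos: [0.5029, 0.3401, 0.2]
eef_rot: [-179.9, 30.0, -87.8]
contact_force: [0.3, -0.9, -0.1]
gripper_width: 0.0883
gripper_force: 0.0
```

```bash
python3 - <<'E'
from h import *
from plant import capture
p,R,s=state();print(s["time_s"],p,s["eef_rot"],s["joints"],s["contact_force"])
plan(np.array([.503,.340,.20]),Rdes(2,30))
for n in("wrist","side"):
    c=capture(n); np.savez(n+"1.npz",**c);print(c["camera_matrix"],c["T"].round(3))
    cv2.imwrite(f"pics/{n}1.png",c["frame"][:,:,::-1])
E
```

```text
2.35 [0.50286132 0.34007609 0.19997349] [-179.89159383   30.0149693   -87.84951277] [ 35.37504649  11.78508952 -11.76441173 -31.40749283 -53.22541924
 -17.06575374] [ 0.34869039 -0.93235413 -0.13335641]
shift 1 rows of [ 0.0001 -0.0001 -0.0001] turn 1 rows of [-0.0004  0.0002  0.0014]
[[325.1922621    0.         282.00990587]
 [  0.         325.1922621  204.28456182]
 [  0.           0.           1.        ]] [[-0.999 -0.027 -0.023  0.508]
 [-0.036  0.709  0.704  0.211]
 [-0.003  0.705 -0.709  0.287]
 [ 0.     0.     0.     1.   ]]
[[403.15321435   0.         274.63847638]
 [  0.         403.15321435 207.26323003]
 [  0.           0.           1.        ]] [[-0.997  0.03  -0.065  0.544]
 [ 0.07   0.58  -0.812  0.987]
 [ 0.013 -0.814 -0.58   0.649]
 [ 0.     0.     0.     1.   ]]
```

View pics/wrist1.png

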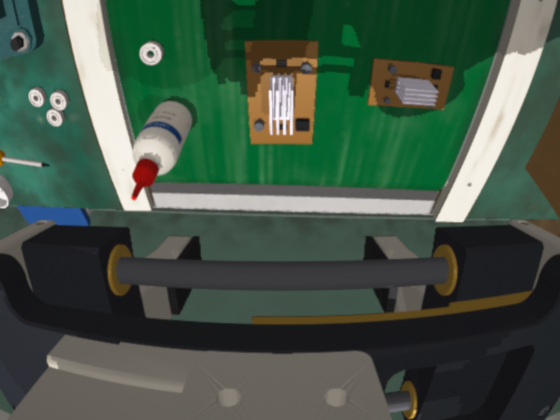

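View pics/side1.png

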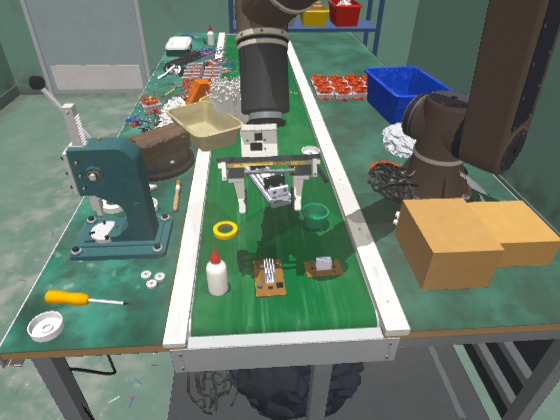

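The wrist view shows the board at about (282,92) with its sink at (281,103), the bottle at (160,140) with its spout at (145,175), and the decoy board at (410,85). I'll measure the board and bottle from it.

```bash
cat >> h.py <<'E'
def fplane(c,u,v,h):
    K=c["camera_matrix"];x=np.array([u-K[0,2],v-K[1,2]]);r=np.hypot(*x);t=r/K[0,0]
    d=c["T"][:3,:3]@np.r_[x/r*np.sin(t),np.cos(t)];o=c["T"][:3,3];return o+d*(h-o[2])/d[2]
def rect(c,m,h,f=fplane):
    k=max(cv2.findContours(m,0,2)[0],key=cv2.contourArea)
    r=cv2.minAreaRect(np.array([f(c,u,v,h)[:2] for u,v in k[:,0]]).astype(np.float32))
    return r
E
python3 - <<'E'
from h import *
c=np.load("wrist1.npz");f=c["frame"];hsv=cv2.cvtColor(f,cv2.COLOR_RGB2HSV)
g=((hsv[...,0]>45)&(hsv[...,0]<90)&(hsv[...,1]>110))
m=np.zeros(g.shape,np.uint8);m[30:152,235:330]=((~g)&(hsv[...,0]<25)&(hsv[...,1]>80))[30:152,235:330]
m=cv2.morphologyEx(m,cv2.MORPH_CLOSE,np.ones((15,15)))
print(rect(c,m,.004))
for u,v in((247,41),(317,41),(314,144),(250,144)):print(fplane(c,u,v,.004))
s=np.zeros(g.shape,np.uint8);s[60:145,260:305]=((hsv[...,1]<60)&(hsv[...,2]>110))[60:145,260:305]
k=np.argwhere(s);print("sink px",k.min(0),k.max(0),[fplane(c,282,v,.038) for v in(k[:,0].min(),k[:,0].max())])
print("bottle base",fplane(c,172,105,0),"spout tip",fplane(c,137,197,.12),fplane(c,148,165,.09))
E
```

```text
((0.5047010183334351, 0.34655871987342834), (0.0640675500035286, 0.11040075868368149), 2.014075517654419)
[0.53607418 0.29295802 0.004     ]
[0.47524796 0.29073272 0.004     ]
[0.46817607 0.40160316 0.004     ]
[0.53519574 0.40412518 0.004     ]
sink px [ 67 260] [134 304] [array([0.50510071, 0.30470604, 0.038     ]), array([0.50279483, 0.36907535, 0.038     ])]
bottle base [0.61430779 0.35898654 0.        ] spout tip [0.61242682 0.37311681 0.12      ] [0.61101546 0.36594221 0.09      ]
```

```bash
python3 - <<'E'
from h import *
plan(np.array([.505,.3405,.036]),Rdes(2,30),step=.02)
E
```

```text
shift 9 rows of [ 0.0092 -0.0002  0.0158] turn 1 rows of [-0.0002  0.0001  0.0024]
```

>>> apply_moves([
  [0.8, 0.0092, -0.0002, 0.0158, 0, 0, 0.0024],
  [0.8, 0.0092, -0.0002, 0.0158, 0, 0, 0],
  [0.8, 0.0092, -0.0002, 0.0158, 0, 0, 0],
  [0.8, 0.0092, -0.0002, 0.0158, 0, 0, 0],
  [0.8, 0.0092, -0.0002, 0.0158, 0, 0, 0],
  [0.8, 0.0092, -0.0002, 0.0158, 0, 0, 0],
  [0.8, 0.0092, -0.0002, 0.0158, 0, 0, 0],
  [0.8, 0.0092, -0.0002, 0.0158, 0, 0, 0],
  [0.8, 0.0092, -0.0002, 0.0158, 0, 0, 0],
  [0.8, 0, 0, 0, 0, 0, 0],
], newtons=50)

```text
time_s: 3.28
tcp_pos: [0.503, 0.3399, 0.0316]
eef_rot: [179.6, 29.9, -88.2]
contact_force: [-0.4, 0.2, 0.2]
gripper_width: 0.0699
gripper_force: 0.0
```

>>> apply_moves([
  [0, 0, 0, 0, 0, 0, 0],
  [0, 0, 0, 0, 0, 0, 0],
  [0, 0, 0, 0, 0, 0, 0],
  [0, 0, 0, 0, 0, 0, 0],
  [0, 0, 0, 0, 0, 0, 0],
  [0, 0, 0, 0, 0, 0, 0],
  [0, 0, 0, 0, 0, 0, 0],
  [0, 0, 0, 0, 0, 0, 0],
  [0, 0, 0, 0, 0, 0, 0],
  [0, 0, 0, 0, 0, 0, 0],
], newtons=50)

```text
time_s: 4.12
tcp_pos: [0.5046, 0.3404, 0.0357]
eef_rot: [180.0, 30.1, -88.2]
contact_force: [-1.8, -0.7, 2.5]
gripper_width: 0.0193
gripper_force: 50.0
```

```bash
python3 - <<'E'
from h import *
p,R,s=state()
plan(np.array([.505,.34,.22]),R,step=.03)
plan(np.array([.486,-.041,.22]),Rdes(19.2,30),p0=np.array([.505,.34,.22]),step=.03)
E
```

```text
shift 7 rows of [-0.0131 -0.     -0.0228] turn 1 rows of [0. 0. 0.]
shift 13 rows of [ 0.0253  0.0024 -0.0147] turn 3 rows of [-0.0321  0.0003 -0.0557]
```

>>> apply_moves([
  [0, -0.0131, 0, -0.0228, 0, 0, 0],
  [0, -0.0131, 0, -0.0228, 0, 0, 0],
  [0, -0.0131, 0, -0.0228, 0, 0, 0],
  [0, -0.0131, 0, -0.0228, 0, 0, 0],
  [0, -0.0131, 0, -0.0228, 0, 0, 0],
  [0, -0.0131, 0, -0.0228, 0, 0, 0],
  [0, -0.0131, 0, -0.0228, 0, 0, 0],
])

```text
time_s: 4.7
tcp_pos: [0.5044, 0.3394, 0.2205]
eef_rot: [179.9, 30.0, -88.2]
contact_force: [0.9, 1.7, -2.3]
gripper_width: 0.0195
gripper_force: 50.0
```

>>> apply_moves([
  [0, 0.0253, 0.0024, -0.0147, 0, 0, 0],
  [0, 0.0253, 0.0024, -0.0147, 0, 0, 0],
  [0, 0.0253, 0.0024, -0.0147, 0, 0, 0],
  [0, 0.0253, 0.0024, -0.0147, 0, 0, 0],
  [0, 0.0253, 0.0024, -0.0147, 0, 0, 0],
  [0, 0.0253, 0.0024, -0.0147, 0, 0, 0],
  [0, 0.0253, 0.0024, -0.0147, 0, 0, 0],
  [0, 0.0253, 0.0024, -0.0147, 0, 0, 0],
  [0, 0.0253, 0.0024, -0.0147, 0, 0, 0],
  [0, 0.0253, 0.0024, -0.0147, 0, 0, 0],
  [0, 0.0253, 0.0024, -0.0147, 0, 0, 0],
  [0, 0.0253, 0.0024, -0.0147, 0, 0, 0],
  [0, 0.0253, 0.0024, -0.0147, 0, 0, 0],
  [0, 0, 0, 0, -0.0321, 0.0003, -0.0557],
  [0, 0, 0, 0, -0.0321, 0.0003, -0.0557],
  [0, 0, 0, 0, -0.0321, 0.0003, -0.0557],
  [0, 0, 0, 0, 0, 0, 0],
  [0, 0, 0, 0, 0, 0, 0],
])

```text
time_s: 6.2
tcp_pos: [0.486, -0.0411, 0.2194]
eef_rot: [179.9, 30.0, -71.0]
contact_force: [-0.4, 0.8, -0.7]
gripper_width: 0.0193
gripper_force: 50.0
```

```bash
python3 - <<'E'
from h import *
from plant import capture
p,R,s=state();print(s["time_s"],p,s["eef_rot"],s["joints"],s["contact_force"])
c=capture("wrist"); np.savez("wrist2.npz",**c);print(c["T"].round(3))
cv2.imwrite(f"pics/wrist2.png",c["frame"][:,:,::-1])
E
```

```text
6.2 [ 0.48600722 -0.041123    0.2193647 ] [179.88298301  30.02298698 -70.95942229] [ -4.21433465  15.25670595  -5.74581557 -27.54648139 -82.86872518
  30.1556978 ] [-0.41306603  0.79806973 -0.73705301]
[[-0.945 -0.231 -0.231  0.529]
 [-0.327  0.671  0.666 -0.163]
 [ 0.001  0.705 -0.709  0.306]
 [ 0.     0.     0.     1.   ]]
```

View pics/wrist2.png

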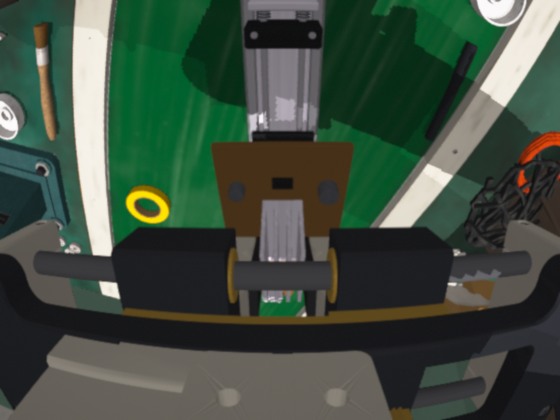

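The board is held square in the gripper at (283,190). The short jaw is at (283,35) with its inner edge near v=47. The long jaw's inner edge is near v=131, just above the board's rim. I'll locate those edges numerically.

```bash
python3 - <<'E'
from h import *
c=np.load("wrist2.npz");f=c["frame"].astype(int).sum(2)//3
for u in(262,305):print(u,f[15:60,u].tolist(),f[120:146,u].tolist())
for v in(36,42,):print(v,f[v,235:255].tolist(),f[v,312:332].tolist())
print(f[134,243:262].tolist(),f[134,305:328].tolist())
print(f[90,235:255].tolist(),f[90,312:332].tolist())
E
python3 - <<'E'
from h import *
c=np.load("wrist2.npz");f=c["frame"]
cv2.imwrite("pics/w2z.png",cv2.resize(f[0:150,225:345,::-1],None,fx=4,fy=4,interpolation=cv2.INTER_CUBIC))
E
```

```text
262 [74, 70, 61, 74, 88, 86, 60, 30, 15, 16, 15, 16, 16, 17, 15, 15, 15, 15, 14, 15, 14, 14, 14, 14, 15, 15, 16, 13, 17, 15, 14, 16, 21, 49, 83, 93, 93, 92, 93, 93, 93, 92, 92, 93, 92] [239, 236, 217, 163, 136, 132, 131, 129, 127, 120, 100, 59, 26, 22, 34, 39, 36, 31, 26, 18, 22, 34, 44, 47, 46, 47]
305 [63, 68, 61, 69, 82, 78, 55, 28, 15, 15, 15, 16, 15, 16, 17, 16, 16, 16, 16, 16, 16, 16, 13, 16, 16, 14, 14, 16, 16, 16, 16, 16, 21, 56, 97, 110, 111, 111, 110, 111, 113, 112, 112, 115, 117] [148, 134, 129, 127, 127, 127, 126, 125, 124, 119, 99, 60, 26, 19, 23, 24, 19, 16, 16, 16, 20, 33, 44, 47, 48, 47]
36 [28, 28, 27, 27, 28, 30, 38, 51, 55, 37, 21, 16, 17, 17, 25, 54, 82, 92, 92, 91] [91, 91, 88, 72, 39, 17, 15, 15, 17, 26, 44, 47, 35, 26, 24, 22, 24, 23, 25, 23]
42 [27, 27, 26, 28, 28, 29, 35, 52, 60, 45, 24, 16, 15, 16, 16, 14, 15, 15, 15, 14] [16, 16, 16, 15, 15, 16, 16, 15, 18, 32, 48, 46, 32, 26, 24, 24, 24, 25, 23, 25]
[67, 70, 70, 69, 75, 106, 142, 145, 109, 62, 36, 32, 33, 33, 33, 31, 34, 33, 33] [23, 23, 24, 23, 23, 22, 22, 23, 37, 64, 86, 88, 67, 60, 62, 60, 60, 59, 57, 56, 54, 52, 53]
[25, 23, 23, 24, 24, 24, 25, 26, 27, 38, 57, 71, 80, 93, 98, 99, 99, 99, 100, 98] [99, 98, 99, 99, 99, 92, 77, 66, 51, 35, 31, 29, 28, 27, 27, 27, 25, 26, 24, 25]
```

View pics/w2z.png

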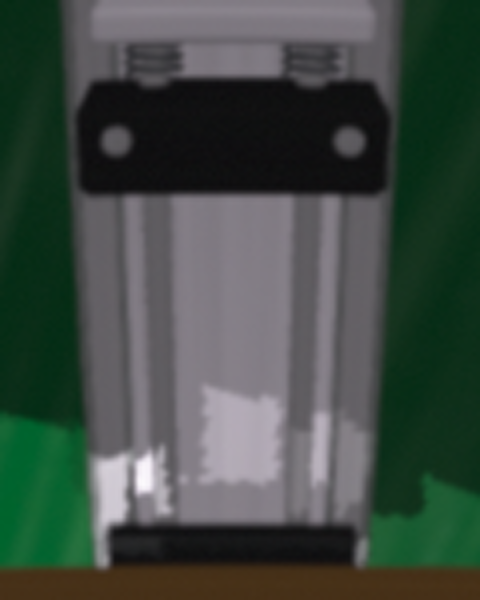

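The zoom shows the short jaw's top at crop v 80–192, giving an inner lip edge at v≈48, and the long jaw's ledge starting at v≈131. Jaw side edges run from u≈245 to 322 at the short jaw and 252 to 314 at the long jaw. I'll convert these to the vice frame.

```bash
python3 - <<'E'
from h import *
c=np.load("wrist2.npz");a=np.radians(19.2);m=np.array([.486,-.0413])
def H(u,v,h):
    d=fplane(c,u,v,h)[:2]-m;return (1e3*np.array([d@[np.cos(a),np.sin(a)],d@[-np.sin(a),np.cos(a)]])).round(1)
print("short lip inner z57 (y=-47+s)",H(262,48,.057),H(305,48,.057))
print("short sides",H(244.8,42,.057),H(321.5,42,.057))
for v,h in((131,.038),(131.2,.044),(133.5,.044),(138,.051)):print("long ledge inner(y=42+s)",v,h,H(262,v,h),H(305,v,h))
print("long sides at 44",H(252.5,134,.044),H(313.7,134,.044))
print("plate sides z12",H(244.5,90,.012),H(320.5,90,.012))
print("board front corners",fplane(c,212,143,.188),fplane(c,353,143,.188))
p,R,s=state();print(p)
t=np.load("top0.npz");f=t["frame"]
E
```

```text
short lip inner z57 (y=-47+s) [ 15.8 -51.7] [-17.5 -51.7]
short sides [ 28.9 -57.2] [-30.  -57.1]
long ledge inner(y=42+s) 131 0.038 [19.8 37.7] [-21.7  37.8]
long ledge inner(y=42+s) 131.2 0.044 [19.4 34.2] [-21.2  34.3]
long ledge inner(y=42+s) 133.5 0.044 [19.5 36.8] [-21.3  36.9]
long ledge inner(y=42+s) 138 0.051 [19.2 37.4] [-20.9  37.4]
long sides at 44 [28.5 37.2] [-29.6  37.4]
plate sides z12 [37.1  5.5] [-37.2   5.7]
board front corners [ 0.53198403 -0.0781079   0.188     ] [ 0.47314806 -0.09841117  0.188     ]
[ 0.48573847 -0.04112549  0.21967931]
```

```bash
cat >> h.py <<'E'
A=19.2;M=np.array([.486,-.0413]);TB=np.array([0,-.0056,.0357])
RH=Ro.from_euler("z",A,degrees=True)
def tcp_for(ye,ze,th,xo=-.0006):
    v=Ro.from_euler("x",-th,degrees=True).apply(TB-[0,.055,0])
    return np.r_[M,0]+RH.apply(np.array([xo,ye,ze])+v),Rdes(A,30-th)
def edge():
    p,R,s=state();B=R*Rdes(0,30).inv()   # board orientation
    e=RH.inv().apply(p-np.r_[M,0]+B.apply(np.array([0,.055,0])-TB))
    th=RH.inv()*B
    print("t",s["time_s"],"edge mm",(e*1e3).round(1),"board rot",th.as_rotvec(degrees=True).round(2),"F_h",RH.inv().apply(s["contact_force"]).round(1),"grip",s["gripper_width"],"M",RH.inv().apply(s["moment"]).round(2))
E
python3 - <<'E'
from h import *
edge();plan(*tcp_for(.0395,.060,10),step=.025)
E
```

```text
t 6.25 edge mm [-1.00e-01  6.09e+01  1.84e+02] board rot [ 0.02  0.07 -0.14] F_h [-0.3 -0.2 -1.2] grip 0.019878177970216692 M [-1.88 -0.03  0.01]
shift 5 rows of [0.0139 0.     0.0183] turn 2 rows of [ 0.0001  0.0556 -0.0009]
```

>>> apply_moves([
  [0, 0.0139, 0, 0.0183, 0, 0, 0],
  [0, 0.0139, 0, 0.0183, 0, 0, 0],
  [0, 0.0139, 0, 0.0183, 0, 0, 0],
  [0, 0.0139, 0, 0.0183, 0, 0, 0],
  [0, 0.0139, 0, 0.0183, 0, 0, 0],
  [0, 0, 0, 0, 0.0001, 0.0556, -0.0009],
  [0, 0, 0, 0, 0.0001, 0.0556, -0.0009],
  [0, 0, 0, 0, 0, 0, 0],
  [0, 0, 0, 0, 0, 0, 0],
  [0, 0, 0, 0, 0, 0, 0],
])

```text
time_s: 7.08
tcp_pos: [0.4904, -0.0547, 0.1069]
eef_rot: [-179.9, 20.1, -70.6]
contact_force: [-0.0, 0.4, -1.7]
gripper_width: 0.0197
gripper_force: 50.0
```

```bash
python3 - <<'E'
from h import *
from plant import capture
edge();plan(*tcp_for(.0395,.047,10),step=.006)
c=capture("side");np.savez("side3.npz",**c)
cv2.imwrite("pics/side3.png",cv2.resize(c["frame"][120:230,200:340,::-1],None,fx=5,fy=5,interpolation=cv2.INTER_CUBIC))
E
```

```text
t 7.0833 edge mm [-0.2 39.4 61.3] board rot [-9.94 -0.15  0.11] F_h [ 0.1  0.4 -1.7] grip 0.01974700051190255 M [-1.3  -0.06  0.02]
shift 3 rows of [0.0016 0.0001 0.0045] turn 1 rows of [-0.0009  0.0007  0.0018]
```

View pics/side3.png

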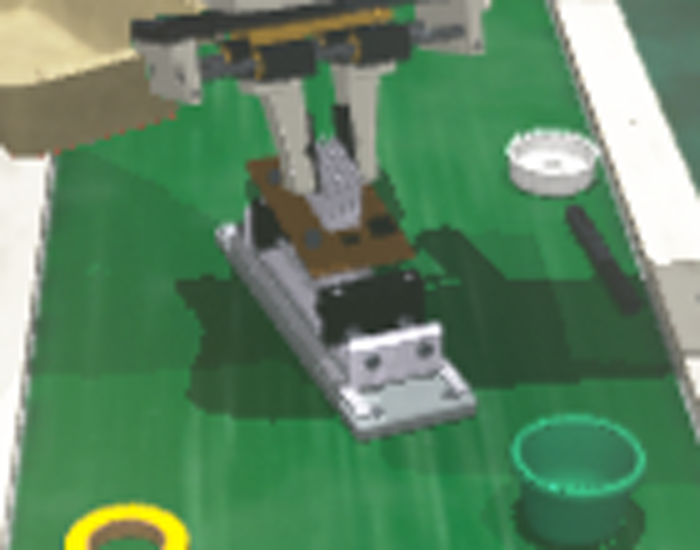

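The side view shows the board tilted, with its low edge just above and inward of the long jaw's lip. I'll lower it gently onto the ledge.

>>> apply_moves([
  [0, 0.0016, 0, 0.0045, 0, 0, 0],
  [0, 0.0016, 0, 0.0045, 0, 0, 0],
  [0, 0.0012, 0, 0.0034, 0, 0, 0],
  [0, 0, 0, 0, 0, 0, 0],
  [0, 0, 0, 0, 0, 0, 0],
  [0, 0, 0, 0, 0, 0, 0],
])

```text
time_s: 7.63
tcp_pos: [0.4906, -0.0551, 0.0929]
eef_rot: [-180.0, 20.0, -70.7]
contact_force: [-0.3, -0.5, -2.1]
gripper_width: 0.0198
gripper_force: 50.0
```

```bash
python3 - <<'E'
from h import *
edge()
E
```

```text
t 7.6333 edge mm [-0.3 39.  47.2] board rot [-10.01  -0.06   0.12] F_h [-0.5 -0.3 -2.1] grip 0.019827889886771047 M [-1.3  -0.08  0.02]
```

>>> apply_moves([
  [0, 0.00034, 0, 0.00094, 0, 0, 0],
  [0, 0, 0, 0, 0, 0, 0],
  [0, 0.00034, 0, 0.00094, 0, 0, 0],
  [0, 0, 0, 0, 0, 0, 0],
  [0, 0, 0, 0, 0, 0, 0],
  [0, 0, 0, 0, 0, 0, 0],
])

```text
time_s: 8.13
tcp_pos: [0.4906, -0.0549, 0.0911]
eef_rot: [-179.9, 20.0, -70.6]
contact_force: [-0.3, 1.0, -1.7]
gripper_width: 0.0195
gripper_force: 50.0
```

```bash
python3 - <<'E'
from h import *
edge()
E
```

```text
t 8.1333 edge mm [-0.2 39.1 45.4] board rot [-10.02  -0.09   0.14] F_h [ 0.1  1.  -1.7] grip 0.019511308360449734 M [-1.26 -0.05 -0.03]
```

>>> apply_moves([
  [0, 0.00034, 0, 0.00094, 0, 0, 0],
  [0, 0, 0, 0, 0, 0, 0],
  [0, 0, 0, 0, 0, 0, 0],
  [0, 0, 0, 0, 0, 0, 0],
])

```text
time_s: 8.47
tcp_pos: [0.4905, -0.0549, 0.0901]
eef_rot: [-179.9, 20.0, -70.6]
contact_force: [0.3, -1.2, -0.2]
gripper_width: 0.0197
gripper_force: 50.0
```

```bash
python3 -c "from h import *;edge()"
```

```text
t 8.4667 edge mm [-0.3 39.1 44.4] board rot [-10.02  -0.08   0.14] F_h [-0.1 -1.2 -0.2] grip 0.0197004400669097 M [-1.25 -0.06 -0.02]
```

>>> apply_moves([
  [0, 0.00034, 0, 0.00094, 0, 0, 0],
  [0, 0, 0, 0, 0, 0, 0],
  [0, 0, 0, 0, 0, 0, 0],
  [0, 0, 0, 0, 0, 0, 0],
])

```text
time_s: 8.8
tcp_pos: [0.4907, -0.0551, 0.0895]
eef_rot: [-179.9, 20.0, -70.6]
contact_force: [-1.3, -1.0, 4.9]
gripper_width: 0.0195
gripper_force: 50.0
```

```bash
python3 -c "from h import *;edge()"
```

```text
t 8.8 edge mm [-0.2 38.9 43.8] board rot [-10.03  -0.1    0.14] F_h [-1.5 -0.5  4.9] grip 0.01951744079504886 M [-0.55  0.36  0.11]
```

>>> apply_moves([
  [0, -0.0004, 0, -0.0011, 0, 0, 0],
  [0, 0, 0, 0, 0, 0, 0],
  [0, -0.0014, 0, 0.0005, 0, 0, 0],
  [0, -0.0014, 0, 0.0005, 0, 0, 0],
  [0, -0.0014, 0, 0.0005, 0, 0, 0],
  [0, -0.0014, 0, 0.0005, 0, 0, 0],
  [0, 0, 0, 0, 0, 0, 0],
  [0, 0, 0, 0, 0, 0, 0],
])

```text
time_s: 9.47
tcp_pos: [0.4885, -0.0493, 0.0902]
eef_rot: [-179.9, 20.0, -70.6]
contact_force: [-0.6, 0.3, -1.9]
gripper_width: 0.0195
gripper_force: 50.0
```

```bash
python3 -c "from h import *;edge()"
```

```text
t 9.4667 edge mm [-0.3 45.1 44.5] board rot [-10.03  -0.08   0.15] F_h [-0.5  0.5 -1.9] grip 0.01946296706555742 M [-1.54  0.01  0.02]
```

>>> apply_moves([
  [0, -0.0014, 0, 0.0005, 0, 0, 0],
  [0, -0.0014, 0, 0.0005, 0, 0, 0],
  [0, -0.0014, 0, 0.0005, 0, 0, 0],
  [0, 0, 0, 0, 0, 0, 0],
  [0, 0, 0, 0, 0, 0, 0],
])

```text
time_s: 9.88
tcp_pos: [0.4872, -0.0454, 0.0903]
eef_rot: [-179.9, 20.0, -70.6]
contact_force: [0.2, -3.8, -1.4]
gripper_width: 0.0196
gripper_force: 50.0
```

```bash
python3 -c "from h import *;edge()"
```

```text
t 9.8833 edge mm [-0.3 49.2 44.6] board rot [-10.05  -0.09   0.13] F_h [-1.  -3.7 -1.4] grip 0.019630477182910385 M [-2.8   0.36  0.07]
```

Contact came at the expected 47 mm, so the edge is in the groove. I'll push on slowly.

>>> apply_moves([
  [0, -0.0012, 0, 0.0004, 0, 0, 0],
  [0, -0.0012, 0, 0.0004, 0, 0, 0],
  [0, -0.0012, 0, 0.0004, 0, 0, 0],
  [0, -0.0012, 0, 0.0004, 0, 0, 0],
  [0, -0.0012, 0, 0.0004, 0, 0, 0],
  [0, -0.0012, 0, 0.0004, 0, 0, 0],
  [0, 0, 0, 0, 0, 0, 0],
  [0, 0, 0, 0, 0, 0, 0],
])

```text
time_s: 10.55
tcp_pos: [0.485, -0.039, 0.0906]
eef_rot: [-179.9, 19.9, -70.6]
contact_force: [1.2, -8.3, -0.8]
gripper_width: 0.0194
gripper_force: 50.0
```

```bash
python3 -c "from h import *;edge()"
```

```text
t 10.55 edge mm [-0.3 55.9 44.8] board rot [-10.12  -0.09   0.14] F_h [-1.6 -8.2 -0.8] grip 0.019388469814472557 M [-4.33  0.55  0.17]
```

>>> apply_moves([
  [0, -0.001, 0, 0.0003, 0, 0, 0],
  [0, -0.001, 0, 0.0003, 0, 0, 0],
  [0, -0.001, 0, 0.0003, 0, 0, 0],
  [0, 0, 0, 0, 0, 0, 0],
  [0, 0, 0, 0, 0, 0, 0],
  [0, 0, 0, 0, 0, 0, 0],
])

```text
time_s: 11.05
tcp_pos: [0.4841, -0.0364, 0.0907]
eef_rot: [-179.9, 19.8, -70.6]
contact_force: [1.5, -9.3, -2.5]
gripper_width: 0.0197
gripper_force: 50.0
```

```bash
python3 - <<'E'
from h import *
edge()
for th in(8,6,4,2,0):
    R0=None
p,R=tcp_for(.0592,.0447,10)
for th in(8,6,4,2,0,):
    q,S=tcp_for(.0592,.0447,th);print(th);plan(q,S,p,R,step=.02);p,R=q,S
from plant import capture
c=capture("top");np.savez("top4.npz",**c)
E
```

```text
t 11.05 edge mm [-0.3 58.6 44.9] board rot [-10.16  -0.1    0.14] F_h [-1.6 -9.3 -2.5] grip 0.019711757669064293 M [-5.11  0.69  0.15]
8
shift 1 rows of [0.0021 0.     0.0012] turn 1 rows of [ 0.     -0.0222  0.    ]
6
shift 1 rows of [ 0.0021 -0.      0.0012] turn 1 rows of [ 0.     -0.0222  0.    ]
4
shift 1 rows of [0.0021 0.     0.0012] turn 1 rows of [-0.     -0.0222 -0.    ]
2
shift 1 rows of [ 0.0021 -0.      0.0012] turn 1 rows of [ 0.     -0.0222  0.    ]
0
shift 1 rows of [ 0.0021 -0.      0.0012] turn 1 rows of [-0.     -0.0222  0.    ]
```

>>> apply_moves([
  [0, -0.0011, 0, 0.0004, 0, 0, 0],
  [0, 0, 0, 0, 0, 0, 0],
  [0, 0.00105, 0, 0.0006, 0, -0.0111, 0],
  [0, 0.00105, 0, 0.0006, 0, -0.0111, 0],
  [0, 0.00105, 0, 0.0006, 0, -0.0111, 0],
  [0, 0.00105, 0, 0.0006, 0, -0.0111, 0],
  [0, 0, 0, 0, 0, 0, 0],
  [0, 0, 0, 0, 0, 0, 0],
])

```text
time_s: 11.77
tcp_pos: [0.4849, -0.0387, 0.0868]
eef_rot: [-179.9, 23.8, -70.7]
contact_force: [1.3, -11.0, -1.4]
gripper_width: 0.0199
gripper_force: 50.0
```

```bash
python3 -c "from h import *;edge()"
```

```text
t 11.7667 edge mm [-0.2 59.3 44.8] board rot [-6.17 -0.08  0.11] F_h [ -2.4 -10.8  -1.4] grip 0.019891107535906772 M [-5.32  0.8   0.36]
```

>>> apply_moves([
  [0, 0.00105, 0, 0.0006, 0, -0.0111, 0],
  [0, 0.00105, 0, 0.0006, 0, -0.0111, 0],
  [0, 0, 0, 0, 0, 0, 0],
  [0, 0, 0, 0, 0, 0, 0],
  [0, 0, 0, 0, 0, 0, 0],
])

```text
time_s: 12.18
tcp_pos: [0.4854, -0.0399, 0.0848]
eef_rot: [-179.9, 25.8, -70.6]
contact_force: [0.0, -10.6, -1.3]
gripper_width: 0.0196
gripper_force: 50.0
```

```bash
python3 -c "from h import *;edge()"
```

```text
t 12.1833 edge mm [-0.2 59.3 44.8] board rot [-4.19 -0.09  0.13] F_h [ -3.4 -10.   -1.3] grip 0.019622777653998846 M [-5.42  0.78  0.31]
```

>>> apply_moves([
  [0, 0.00105, 0, 0.0006, 0, -0.0111, 0],
  [0, 0.00105, 0, 0.0006, 0, -0.0111, 0],
  [0, 0, 0, 0, 0, 0, 0],
  [0, 0, 0, 0, 0, 0, 0],
  [0, 0, 0, 0, 0, 0, 0],
])

```text
time_s: 12.6
tcp_pos: [0.486, -0.0413, 0.0828]
eef_rot: [-179.9, 27.8, -70.6]
contact_force: [1.8, -9.8, -1.3]
gripper_width: 0.0197
gripper_force: 50.0
```

```bash
python3 -c "from h import *;edge()"
```

```text
t 12.6 edge mm [-0.1 59.2 44.8] board rot [-2.21 -0.1   0.13] F_h [-1.6 -9.9 -1.3] grip 0.019695678679814536 M [-5.38  0.8   0.32]
```

>>> apply_moves([
  [0, 0.00105, 0, 0.0006, 0, -0.0111, 0],
  [0, 0.00105, 0, 0.0006, 0, -0.0111, 0],
  [0, 0, 0, 0, 0, 0, 0],
  [0, 0, 0, 0, 0, 0, 0],
  [0, 0, 0, 0, 0, 0, 0],
])

```text
time_s: 13.02
tcp_pos: [0.4864, -0.0425, 0.0808]
eef_rot: [-179.9, 29.8, -70.6]
contact_force: [1.2, -8.5, -1.4]
gripper_width: 0.0194
gripper_force: 50.0
```

```bash
python3 - <<'E'
from h import *
edge()
from plant import capture
c=capture("side");np.savez("side5.npz",**c)
cv2.imwrite("pics/side5.png",cv2.resize(c["frame"][130:220,220:320,::-1],None,fx=6,fy=6,interpolation=cv2.INTER_CUBIC))
E
```

```text
t 13.0167 edge mm [-0.  59.2 44.8] board rot [-0.21 -0.1   0.12] F_h [-1.6 -8.4 -1.4] grip 0.019398287318485252 M [-5.33  0.71  0.34]
```

View pics/side5.png

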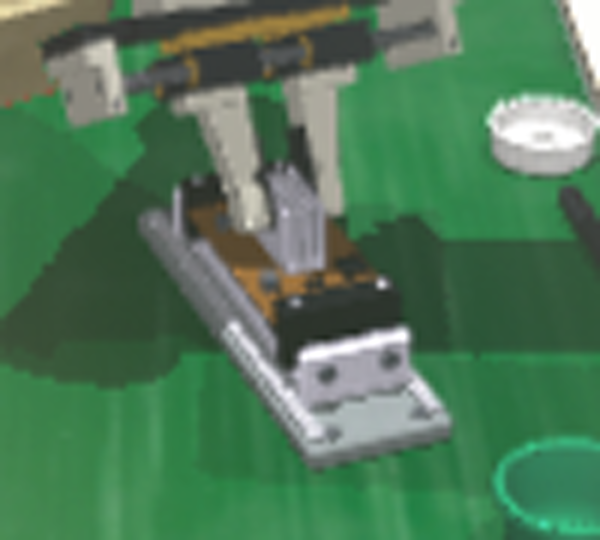

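The board is level with both black lips standing above its ends. I'll ease it back to the balance point at an edge position of about 50 mm.

>>> apply_moves([
  [0, 0.0003, 0, 0.0005, 0, -0.002, 0],
  [0, 0.001, 0, -0.0006, 0, 0, 0],
  [0, 0.001, 0, -0.0006, 0, 0, 0],
  [0, 0.001, 0, -0.0006, 0, 0, 0],
  [0, 0.001, 0, -0.0006, 0, 0, 0],
  [0, 0.001, 0, -0.0006, 0, 0, 0],
  [0, 0.001, 0, -0.0006, 0, 0, 0],
  [0, 0.001, 0, -0.0006, 0, 0, 0],
  [0, 0.0008, 0, -0.0005, 0, 0, 0],
  [0, 0, 0, 0, 0, 0, 0],
  [0, 0, 0, 0, 0, 0, 0],
  [0, 0, 0, 0, 0, 0, 0],
])

```text
time_s: 14.07
tcp_pos: [0.4888, -0.0494, 0.0804]
eef_rot: [-179.9, 30.1, -70.6]
contact_force: [1.4, -5.9, -2.1]
gripper_width: 0.0197
gripper_force: 50.0
```

```bash
python3 -c "from h import *;edge()"
```

```text
t 14.0667 edge mm [-0.1 52.1 44.8] board rot [ 0.12 -0.09  0.13] F_h [-0.6 -6.  -2.1] grip 0.01968909851155028 M [-4.03  0.25  0.05]
```

>>> apply_moves([
  [0, 0.0003, 0, 0.0004, 0, 0, 0],
  [0, 0.0009, 0, -0.0005, 0, 0, 0],
  [0, 0.0009, 0, -0.0005, 0, 0, 0],
  [0, 0, 0, 0, 0, 0, 0],
  [0, 0, 0, 0, 0, 0, 0],
  [0, 0, 0, 0, 0, 0, 0],
])

```text
time_s: 14.57
tcp_pos: [0.4894, -0.0509, 0.0801]
eef_rot: [-179.9, 30.2, -70.6]
contact_force: [0.5, -1.4, -0.4]
gripper_width: 0.0196
gripper_force: 50.0
```

```bash
python3 -c "from h import *;edge()"
```

```text
t 14.5667 edge mm [-0.1 50.5 44.5] board rot [ 0.16 -0.09  0.14] F_h [ 0.  -1.5 -0.4] grip 0.01959199805930157 M [-2.24 -0.15 -0.14]
```

>>> apply_moves([
  [0.6, 0, 0, 0, 0, 0, 0],
  [0.6, 0, 0, 0, 0, 0, 0],
  [0.6, 0, 0, 0, 0, 0, 0],
  [0.6, 0, 0, 0, 0, 0, 0],
  [0.6, 0, 0, 0, 0, 0, 0],
  [0.6, 0, 0, 0, 0, 0, 0],
  [0.6, 0, 0, 0, 0, 0, 0],
  [0.6, 0, 0, 0, 0, 0, 0],
  [0.6, 0, 0, 0, 0, 0, 0],
])

```text
time_s: 15.32
tcp_pos: [0.4892, -0.0511, 0.0799]
eef_rot: [-179.9, 30.2, -70.6]
contact_force: [-0.1, 0.6, 0.2]
gripper_width: 0.0526
gripper_force: 0.0
```

>>> apply_moves([
  [0.6, 0, 0, -0.01, 0, 0, 0],
  [0.6, 0, 0, -0.02, 0, 0, 0],
  [0.6, 0, 0, -0.03, 0, 0, 0],
  [0.6, 0, 0, -0.03, 0, 0, 0],
  [0.6, 0, 0, -0.03, 0, 0, 0],
  [0.6, 0, 0, -0.03, 0, 0, 0],
  [0.6, 0, 0, 0, 0, 0, 0],
  [0.6, 0, 0, 0, 0, 0, 0],
  [0.6, 0, 0, 0, 0, 0, 0],
])

```text
time_s: 16.07
tcp_pos: [0.5137, -0.1223, 0.2097]
eef_rot: [-179.9, 30.2, -70.6]
contact_force: [-0.7, -0.5, -0.2]
gripper_width: 0.0529
gripper_force: 0.0
```

```bash
python3 - <<'E'
from h import *
from plant import capture
c=capture("wrist");np.savez("wrist6.npz",**c)
cv2.imwrite("pics/wrist6.png",cv2.resize(c["frame"][0:260,190:380,::-1],None,fx=2.3,fy=2.3,interpolation=cv2.INTER_CUBIC))
E
```

```text
(no output)
```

View pics/wrist6.png

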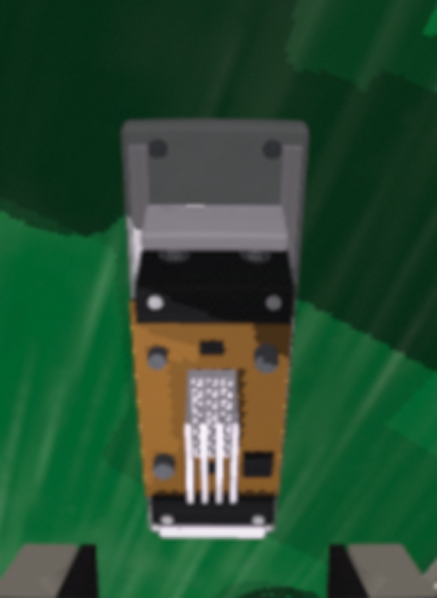

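The board lies under both lips, square and centred, and the gripper is clear of it. I'm handing in.

```bash
python3 -c "
from plant import close_job
print(close_job())"
```

```text
the job is handed in; nothing more can be done
None
```

I clamped the board in the vice and handed the job in at about 16 s; the last wrist picture shows it square, both short edges under the jaw lips, gripper clear; the hand-in returned no verdict.

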